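Line up capacitors by height in front of a cooling fan

TASK

Stand the four capacitors upright on the row of cork pads, one centred on each pad, in order of height with the shortest next to the drum fan and the tallest farthest from it, so that each one gets its share of the air. Set each one down gently without dropping or tipping any, and leave the fan and the solder reel where they stand.

Things in the scene. Friction and masses are not known exactly. Their poses are not given: they have to be found in the camera images.
- capacitor_a: black round capacitor can, grey disc and two brass terminals on top; 40 mm diameter, 80 mm tall plus 6 mm terminals. Loose, 0.07 to 0.25 kg, stands upright on the work surface. Origin at the centre of its underside, z up along its axis. Thickness does not follow height
- capacitor_b: black round capacitor can, grey disc and two brass terminals on top; 50 mm diameter, 60 mm tall plus 6 mm terminals. Loose, 0.07 to 0.25 kg, stands upright on the work surface. Origin at the centre of its underside, z up along its axis. Thickness does not follow height
- capacitor_c: black round capacitor can, grey disc and two brass terminals on top; 44 mm diameter, 42 mm tall plus 6 mm terminals. Loose, 0.07 to 0.25 kg, stands upright on the work surface. Origin at the centre of its underside, z up along its axis. Thickness does not follow height
- capacitor_d: black round capacitor can, grey disc and two brass terminals on top; 36 mm diameter, 100 mm tall plus 6 mm terminals. Loose, 0.07 to 0.25 kg, stands upright on the work surface. Origin at the centre of its underside, z up along its axis. Thickness does not follow height
- pad_p: round brown cork pad, 60 mm diameter, 3 mm thick, fixed on the 6 mm thick aluminium plate; one of four alike in a row about 90 mm apart (letters say nothing about their order in the row). Origin at the centre of its underside, z up; its top, where a capacitor stands, is 3 mm above the origin and 9 mm above the work surface
- pad_q: round brown cork pad, 60 mm diameter, 3 mm thick, fixed on the 6 mm thick aluminium plate; one of four alike in a row about 90 mm apart (letters say nothing about their order in the row). Origin at the centre of its underside, z up; its top, where a capacitor stands, is 3 mm above the origin and 9 mm above the work surface
- pad_r: round brown cork pad, 60 mm diameter, 3 mm thick, fixed on the 6 mm thick aluminium plate; one of four alike in a row about 90 mm apart (letters say nothing about their order in the row). Origin at the centre of its underside, z up; its top, where a capacitor stands, is 3 mm above the origin and 9 mm above the work surface
- pad_s: round brown cork pad, 60 mm diameter, 3 mm thick, fixed on the 6 mm thick aluminium plate; one of four alike in a row about 90 mm apart (letters say nothing about their order in the row). Origin at the centre of its underside, z up; its top, where a capacitor stands, is 3 mm above the origin and 9 mm above the work surface
- fan: white drum-shaped fan with black slots all round and a black grille with white spokes on top, 80 mm diameter, 96 mm tall, 0.8 kg, loose. Stands upright about 115 mm beyond the centre of the pad at one end of the row, sometimes the left end and sometimes the right. Origin at the centre of its underside, z up
- reel: solder wire reel standing on its flange, grey flanges 64 mm diameter and silvery winding, 50 mm tall, 0.5 kg, loose; it stands beyond the other end of the row. Not to be moved. Origin at the centre of its underside, z up
Not all that is in view belongs to the job. Of the things shaped like the fan, the white one is meant.

How it is judged:
By the outcome, as a careful person would: the job done as asked, in the order asked, and still so for the second after the job is handed in, with the robot touching nothing.
It also fails if it takes over 96 s, if anything falls off the work surface, if the arm or the gripper's body presses on something with over 40 N, if the wrist force passes 120 N, or if a joint passes its speed limit or range.

ROBOT

A 6-joint arm with a two-finger parallel gripper is mounted at the origin on the work surface. World frame = base frame: x ahead of the robot, y to its left, z up, the work surface at z = 0. Lengths are in mm, angles in rad, forces in N, time in s.
With the tool pointing down it reaches from about 325 to 875 mm from the base axis. Payload 4.4 kg.
Tool frame: the origin (TCP) lies at the very end of the fingers, on their centre line; the grasp point (between the pads) lies 19 mm behind it (robot.grip_point_offset is the distance from the TCP to the grasp point, in mm); x points along the fingers, y is the direction in which the jaws open and shut, and the axes are right-handed (so a half turn about x gives the same grasp; the last joint's range is limited). The gripper opens to 85 mm and grips with 20 to 120 N. Pads are 22 mm wide; open, the fingers measure 114 mm over their backs; the gripper's body (76 mm by 85 mm) begins 54 mm behind the grasp point. The pads swing forward as they close: fully open they stand 13 mm farther back than shut.
Start: joints at [1.026, 0.207, 1.542, -0, 1.393, -0.15], TCP at [221.168, 530.765, 231.282] pointing down, gripper open.
Joint ranges: [-2.73, 2.73], [-0.86, 2.22], [0.23, 2.46], [-1.11, 4.25], [0.08, 2.63], [-2.82, 2.82]. Speed limits (rad/s): [2.79, 2.79, 3.14, 3.14, 3.14, 3.14].

INTERFACE

Orientations are given as a rotation vector (axis times angle).
In Python, from station import robot, jaws, optics, status gives the robot as it stands. Calls block until the motion is done:
- robot.movep(position, orientation): joint-space move of the TCP to a pose.
- robot.move_l(position, rotation=None, max_speed=150): straight line of the TCP; rotation=None keeps the orientation; max_speed is the mean speed in mm/s.
- robot.move_j(angles): joint-space move.
- jaws.ungrasp() and jaws.grab(squeeze=None): open the fingers fully, or close them until they stop; squeeze is the grip in N (None keeps the last).
- robot.pause(seconds).
- robot.inverse_kinematics(position, orientation): joint angles nearest the present ones, or None.
- optics.camera(name): name is "side" or "top"; returns a dict with "color" (480x640x3 uint8, blue, green, red), "z_map" (480x640 float32, mm along the optical axis (not along the pixel's ray), 0 where there is no reading), "fx", "fy", "cx", "cy" (pixels), "k1" (the pictures are not rectified: a ray, as slopes to the right and down, at radius r is drawn at 1 + k1 r^2 times it, then the intrinsics apply), "R" (3x3) and "t" (3): a world point X has camera coordinates R X + t. Camera axes: x right, y down, z forward; pixel columns grow to the right and rows downward; lengths in mm; the calibration is good to about 2 mm. A picture is of the moment at which its call begins.
A pose or a line that the arm cannot do raises robot.IKError and nothing moves.
- robot.finish_job(): hands the job in, once; it reports no verdict.
Readings, each from a call of its own:
- status.read_clock(): time.
- status.read_qpos(): joint angles.
- status.read_joint_vel(): joint speeds.
- status.read_joint_efforts(): joint torques, N m.
- status.read_tool_pos(): TCP position.
- status.read_orientation(): TCP orientation.
- status.read_contact_force(): force on the tool from outside, world axes, zero at the start.
- status.read_ft_torque(): the same for the moment, N m.
- status.read_grip_width(): finger opening in mm.
Only numpy, scipy, OpenCV 4.12 (cv2) and the standard library are available. Lean on these libraries where they do the work, as an engineer would, in place of code of your own. Each camera call takes 0.05 s, during which the arm holds its last target. There are 200 camera calls.

## Working session

There is one attempt and no reset: what is moved stays moved. The work goes in short steps, each a Python script; the robot and the scene stay as the last script left them, time stands still between calls to the robot, and variables do not carry over. Pictures are saved under pics/ and viewed, about 12 in all and at most 16, crops included, and the job is handed in when it is done.

```bash
mkdir -p pics; ls
python3 - <<'E'
from station import robot, jaws, optics, status
import cv2,numpy as np
for n in("top","side"):
    c=optics.camera(n); cv2.imwrite(f"pics/{n}0.png",c["color"]); np.savez(f"{n}0.npz",**c)
    print(n,c["fx"],c["fy"],c["cx"],c["cy"],c["k1"],c["R"].round(3).tolist(),c["t"], (c["z_map"]>0).mean())
print(status.read_clock(),status.read_orientation(),status.read_tool_pos())
E
```

```text
pics
top 492.86887171813026 492.86887171813026 323.90999597243257 246.39051777108517 -0.0852373455719439 [[0.027, -1.0, -0.009], [-0.991, -0.026, -0.129], [0.129, 0.012, -0.992]] [2.44014534e-01 5.65152456e+02 7.22190445e+02] 0.9960123697916666
side 447.6525943901423 447.6525943901423 319.8413761072329 235.85266029745495 -0.017989643803950385 [[0.747, -0.664, -0.016], [-0.366, -0.392, -0.844], [0.555, 0.637, -0.536]] [-423.24480865  257.53842473  403.10108126] 0.9957454427083333
0.1 [ 0.30822784  1.54921761 -0.3112704 ] [220.80747319 530.18025375 230.26136827]
```

View pics/top0.png

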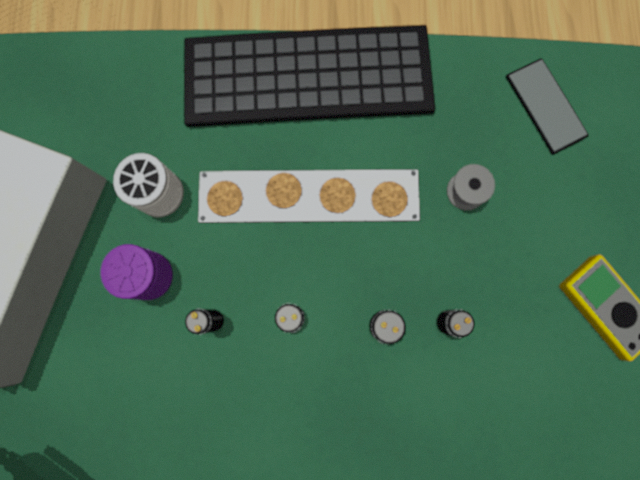

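View pics/side0.png

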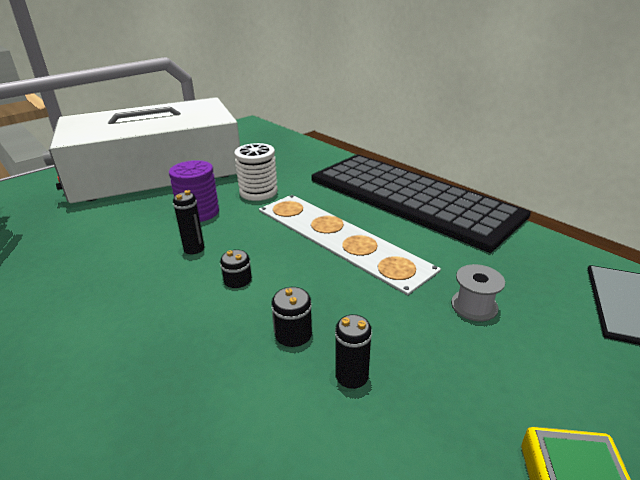

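The top view has the fan at (140,180), pads at (225,198), (284,190), (338,195) and (389,199), and capacitor tops at d (198,322), c (290,318), b (388,327) and a (458,323). The side view agrees. The purple drum is a distractor, and the fan end is the image left (+y).

```bash
cat > h.py <<'E'
import numpy as np,cv2
def cast(c,uv,z):
    K=np.array([[c["fx"],0,c["cx"]],[0,c["fy"],c["cy"]],[0,0,1]],float)
    p=cv2.undistortPoints(np.array(uv,float).reshape(-1,1,2),K,np.array([float(c["k1"]),0,0,0,0])).reshape(-1,2)
    d=np.c_[p,np.ones(len(p))]@c["R"]; o=-c["R"].T@c["t"]
    s=(z-o[2])/d[:,2]; return o+s[:,None]*d
def depthworld(c):
    v,u=np.mgrid[0:480,0:640]; uv=np.c_[u.ravel(),v.ravel()]
    o=-c["R"].T@c["t"]; P=cast(c,uv,0)-o          # ray to plane
    zc=P@c["R"][2]; return (o+P*(c["z_map"].ravel()/zc)[:,None]).reshape(480,640,3)
def pads(c):
    hsv=cv2.cvtColor(c["color"],cv2.COLOR_BGR2HSV)
    m=cv2.inRange(hsv,(5,70,90),(22,255,255)); m=cv2.morphologyEx(m,cv2.MORPH_CLOSE,np.ones((5,5)))
    W=depthworld(c); out=[]
    for k in cv2.findContours(m,cv2.RETR_EXTERNAL,cv2.CHAIN_APPROX_NONE)[0]:
        if 400<cv2.contourArea(k)<2500 and len(k)>5:
            w=cast(c,cv2.convexHull(k).reshape(-1,2),9); (x,y),r=cv2.minEnclosingCircle(w[:,:2].astype(np.float32))
            e=cv2.fitEllipse(k); p=cast(c,[e[0]],9)[0]
            if 24<r<36: out.append((p[0],p[1],x,y,r))
    return np.array(sorted(out,key=lambda a:-a[1]))
def caproundtop(c,xy,H,r,W=None,base=0):
    """centre of top disc from depth: points near xy at height about H"""
    W=depthworld(c) if W is None else W
    s=(np.hypot(W[...,0]-xy[0],W[...,1]-xy[1])<r+22)&(W[...,2]>base+H-5)&(W[...,2]<base+H+12)
    v,u=np.nonzero(s)
    if len(u)<20: return None
    # silhouette at disc height: rays cast onto the top plane
    w=cast(c,np.c_[u,v],base+H); (x,y),R=cv2.minEnclosingCircle(w[:,:2].astype(np.float32))
    return [x,y,R,*w[:,:2].mean(0),np.median(W[s][:,2]),len(u)]
E
python3 - <<'E'
from h import *
np.set_printoptions(suppress=True,precision=1)
top={'d':(198,322),'c':(290,318),'b':(388,327),'a':(458,323)}
side={'d':(184,198),'c':(235,256),'b':(291,297),'a':(353,325)}
dim={'a':(80,20),'b':(60,25),'c':(42,22),'d':(100,18)}
for n,P in(("top",top),("side",side)):
    c=dict(np.load(n+"0.npz")); W=depthworld(c); print(n,"table z",W[400,200],W[400,300])
    print(pads(c))
    for k,(u,v) in P.items():
        H,r=dim[k]; g=cast(c,[(u,v)],H)[0]; print(k,g, W[v,u],np.array(caproundtop(c,g,H,r,W)))
    if n=="top": print("fan",cast(c,[(140,180)],96),"purple",cast(c,[(130,272)],96),"reel",cast(c,[(474,187)],50))
E
```

```text
top table z [320.4 204.5  -0.9] [326.   46.6  -2.2]
[[643.7 179.6 644.  179.2  29.1]
 [659.1  84.1 659.2  84.1  28.9]
 [653.2  -3.6 653.1  -3.4  28.9]
 [649.1 -87.9 649.2 -88.   28.8]]
d [445.8 187.2 100. ] [445.8 187.3 100. ] [447.4 188.8  17.9 447.3 188.5  99.5 488. ]
c [454.3  63.2  42. ] [454.3  63.2  41.4] [454.2  66.3  21.7 454.2  65.7  41.5 619. ]
b [445.3 -82.2  60. ] [445.2 -82.5  57.1] [445.6 -82.7  24.6 445.9 -82.6  59.2 847. ]
a [ 453.8 -180.1   80. ] [ 453.8 -180.1   80.3] [ 454.2 -183.8   19.9  453.9 -183.8   79.   585. ]
fan [[648.6 287.2  96. ]] purple [[513.  291.3  96. ]] reel [[ 661.8 -214.6   50. ]]
side table z [298.1 -96.6  -0.4] [ 381.5 -174.4    1.8]
[[655.5  80.7 656.4  81.2  30.9]
 [649.6  -6.8 650.1  -5.8  30.3]
 [645.4 -91.6 646.4 -90.9  30.3]]
d [441.8 183.2 100. ] [440.1 178.9 102.3] [443.1 185.4  26.2 442.6 184.  101.5 248. ]
c [454.2  65.4  42. ] [448.5  54.7  50.2] [447.9  61.5  26.  449.   60.2  43.4 445. ]
b [444.5 -83.7  60. ] [439.3 -90.8  67.4] [439.3 -87.9  27.9 440.  -88.7  61.6 895. ]
a [ 451.1 -186.4   80. ] [ 449.9 -187.5   81.6] [ 447.6 -188.7   22.   447.6 -189.5   81.5  808. ]
```

```bash
cat > act.py <<'E'
from h import *
from station import robot, jaws, optics, status
from scipy.spatial.transform import Rotation as Ro
np.set_printoptions(suppress=True,precision=2)
dim={'a':(80,20,50),'b':(60,25,38),'c':(42,22,27),'d':(100,18,68)}
def rot():
    best=None
    for s in(1,-1):
        y=np.array([s,0,0.]);x=np.array([0,0,-1.]);r=Ro.from_matrix(np.c_[x,y,np.cross(x,y)]).as_rotvec()
        q=robot.inverse_kinematics([550,0,200],r)
        if q is not None and (best is None or abs(q[5])<best[0]): best=(abs(q[5]),r)
    return best[1]
def pick(k,xy,r):
    z=dim[k][2]-19
    robot.movep([*xy,190],r); jaws.ungrasp()
    robot.move_l([*xy,z+30],max_speed=250); robot.move_l([*xy,z],max_speed=80)
    jaws.grab(30); print(k,"grip",status.read_grip_width(),"tool",np.array(status.read_tool_pos()),"F",np.array(status.read_contact_force()))
    robot.move_l([*xy,z+125],max_speed=200); print("lifted",status.read_grip_width(),np.array(status.read_contact_force()))
def place(k,xy):
    z=dim[k][2]-19; robot.move_l([*xy,z+125],max_speed=250)
    robot.move_l([*xy,z+30],max_speed=200); robot.move_l([*xy,z+12.5],max_speed=40)
    robot.pause(.2); f0=status.read_contact_force()[2]; h=12.5
    while h>7.5:
        h-=.5; robot.move_l([*xy,z+h],max_speed=20); f=status.read_contact_force()[2]
        if f-f0>2.5: break
    print("touch h",h,"dF",f-f0,np.array(status.read_tool_pos()))
    jaws.ungrasp(); robot.move_l([*xy,max(z+90,190)],max_speed=150); print("t",status.read_clock())
E
python3 - <<'E'
from act import *
r=rot(); B=np.array([-1.8,-1.5])
pick('c',np.array([454.2,66.2])+B,r); place('c',np.array([644,179.4])+B)
robot.move_l([450,-80,190],max_speed=300)
c=optics.camera("top"); cv2.imwrite("pics/top1.png",c["color"]); s=optics.camera("side"); cv2.imwrite("pics/side1.png",s["color"])
print(np.array(caproundtop(c,(644,179.4),42,22,base=9))); print(status.read_clock())
E
```

```text
c grip 42.990095371871 tool [452.87  64.68   8.6 ] F [-1.26  0.04  5.2 ]
lifted 43.01605753215618 [-0.74 -0.31 -1.67]
touch h 9.0 dF 5.1561136653312225 [642.36 177.91  17.68]
t 10.725
[643.48 177.71  22.07 643.53 178.17  50.67 597.  ]
12.05
```

View pics/top1.png

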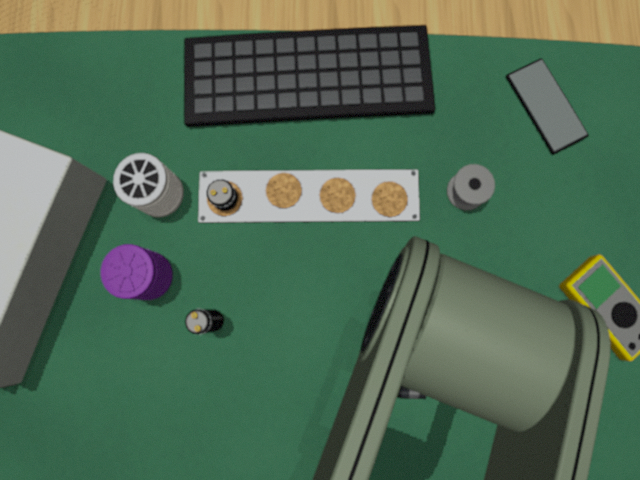

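The picture shows capacitor c upright on the fan-end pad at (222,195), about 1.5 mm off centre, and everything else unmoved. Next are b, a and d.

Run:
```python
from act import *
r=rot(); B=np.array([-1.3,-1.5])
for k,p,q in(('b',(445.7,-82.6),(659.1,84.1)),('a',(454.1,-183.8),(653.1,-3.5)),('d',(447.4,188.7),(649.1,-88))):
    pick(k,np.array(p)+B,r); place(k,np.array(q)+B)
robot.move_l([450,-50,230],max_speed=300)
robot.move_j([1.3,0.0,1.8,0,1.35,-.15])
c=optics.camera("top"); cv2.imwrite("pics/top2.png",c["color"]); s=optics.camera("side"); cv2.imwrite("pics/side2.png",s["color"]); np.savez("top2.npz",**c)
for k,q in(('c',(644,179.4)),('b',(659.1,84.1)),('a',(653.1,-3.5)),('d',(649.1,-88))):
    print(k,q,np.array(caproundtop(c,q,*dim[k][:2],base=9) or 0))
print(status.read_clock(),status.read_tool_pos())
```

```text
b grip 49.36363951258994 tool [444.84 -84.3   19.71] F [-2.32 -0.36  6.25]
lifted 49.50186170742834 [-0.12 -0.58 -1.64]
touch h 9.0 dF 6.517015732255507 [657.87  82.63  28.79]
t 21.0333
a grip 39.38604345863156 tool [ 452.95 -185.47   31.44] F [-1.62  0.29  3.73]
lifted 39.17177203000639 [-0.37  0.34 -2.22]
touch h 9.0 dF 3.5321759471609466 [651.91  -5.02  40.52]
t 31.0333
d grip 35.15761633484627 tool [446.07 187.28  49.4 ] F [-1.46  0.55  3.61]
lifted 35.46296750095763 [-0.81  0.36 -3.16]
touch h 9.0 dF 3.6092634961740577 [647.92 -89.57  58.49]
t 41.0
c (644, 179.4) [643.66 177.71  22.05 643.48 178.16  50.76 600.  ]
b (659.1, 84.1) [659.04  83.32  24.65 659.03  82.82  68.73 775.  ]
a (653.1, -3.5) [652.01  -4.22  19.83 652.3   -4.17  88.55 543.  ]
d (649.1, -88) [647.38 -85.89  17.78 647.6  -85.92 108.43 467.  ]
44.2833 [ 41.45 468.69 216.62]
```

View pics/top2.png

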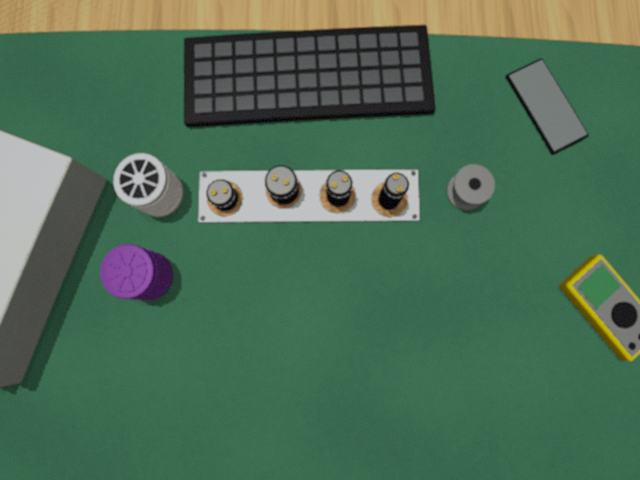

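View pics/side2.png

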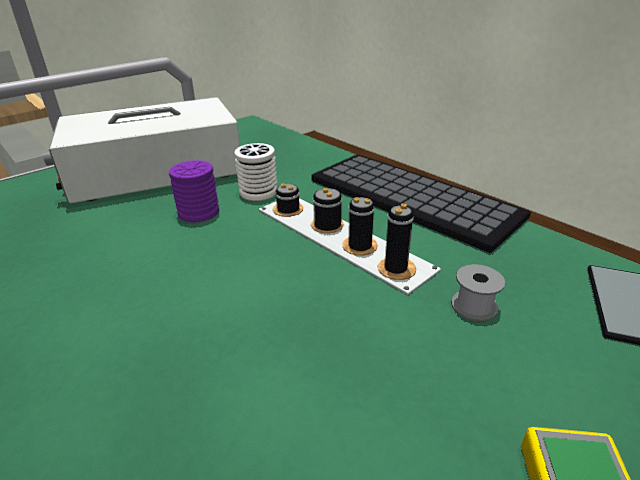

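The order from the fan is c, b, a, d, all upright and within about 2.5 mm of their pad centres (top heights match pad + can). The fan (140,180) and reel (474,187) haven't moved, and the arm is clear. I'm handing in.

Run:
```python
from act import *
c0=dict(np.load("top0.npz")); c=dict(np.load("top2.npz"))
for n,(u,v) in dict(fan=(145,185),reel=(470,187)).items():
    print(n,cv2.absdiff(c0["color"],c["color"])[v-35:v+35,u-30:u+30].max())
print(robot.finish_job(),status.read_clock())
```

```text
fan 14
reel 13
the job is handed in; nothing more can be done
the job is handed in; nothing more can be done
```

The job is handed in: all four capacitors stand upright on the cork pads, running c, b, a, d (shortest to tallest) away from the white fan. I set each one down slowly until the force reading showed contact, with a contact force of about 3.5 to 6.5 N. The clock stood at about 44 s of the 96 s allowed at the last check.

- **Upright:** in the last top picture, each top was at the height it should be (pad plus can) to within 1 mm.
- **Centring:** the same picture put the capacitors about 1.4 mm (c), 1.0 mm (b), 1.1 mm (a) and 2.6 mm (d) from their pad centres. Some of d's offset looks like camera error that grows with height. I did not correct d's offset (about 2 mm sideways in y).
- **Camera disagreement:** the top and side cameras differed by about 3 to 5 mm throughout, so I used their average offset and then adjusted it after placing c. The side picture was only checked by eye for the final positions.
- **Fan and reel:** comparing pictures from before and after showed no change around either one beyond noise. The arm was parked clear of everything.

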